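# Shut the chip cutter and lock its lever with the T-pin

### The arm

A 6-joint arm with a two-finger parallel gripper is mounted at the origin on a cart in front of the work surface, level with it; the furniture and walls round the work are solid. World frame = base frame: x ahead of the robot, y to its left, z up, the work surface at z = 0. Lengths are in m, angles in rad, forces in N, time in s.
With the tool pointing down it reaches from about 0.275 to 0.875 m from the base axis. Payload 12.5 kg.
Tool frame: the origin (TCP) lies between the finger pads; the fingertips stand 14 mm ahead of it and the grasp point (between the pads) lies 5 mm behind it; z points along the fingers, x is the direction in which the jaws open and shut, and the axes are right-handed (so a half turn about z gives the same grasp; the last joint's range is limited). The gripper opens to 85 mm and grips with 20 to 120 N. Pads are 22 mm wide; open, the fingers measure 114 mm over their backs; the gripper's body (76 mm by 85 mm) begins 54 mm behind the grasp point. The pads swing forward as they close: fully open they stand 13 mm farther back than shut.
Start: joints at [1.06, 0.351, 1.652, -0, 1.139, -0.085], TCP at [0.227, 0.501, 0.245] pointing down, gripper open.
Joint ranges: [-2.75, 2.75], [-0.79, 2.1], [0.01, 2.65], [-1.57, 4.71], [0.07, 3.14], [-2.87, 2.87]. Speed limits (rad/s): [2.22, 2.22, 2.79, 3.14, 3.14, 3.14].

### API

Orientations are given as a unit quaternion [x, y, z, w].
In Python, from rig import manip, grab_frame, camera_info gives the robot as it stands.
- The arm moves only by the tool servo_tool, never from a script. Its argument "series" is a list of rows, each a list of 7 numbers: the turn, a rotation vector about the tool's x, y, z each as a share of pi/4 rad, from -1 to 1, then the shift along the tool's x, y, z each as a share of 0.3 m, from -1 to 1, then the finger opening in mm, from 0 to 85.4. A call has 1 to 20 rows; each row is the pose to reach, as a shift and turn from the pose measured when the call began, along the tool's axes at that moment; what a row does not reach only later rows make up. A row lasts 1/10 s, in which the tool goes at most 50 mm and 8.59 degrees, less where a joint would pass 70% of its speed; a pose out of reach is approached as far as the arm can. A call with a number of a shift or a turn outside -1 to 1 is refused whole. A call with a gripper value outside its range is refused whole. The fingers move at their own pace and stop on an object; "squeeze" is the grip in N (left out, the last holds). Time passes only in rows, so rows that repeat a pose let the fingers close. It gives the time, the measured TCP pose, the force and the opening at its end, in the units of the state.
- manip.sense(): the state, without advancing time (a new reading comes with each control period).
- grab_frame(name): name is "side" or "top" or "wrist"; returns the picture (480x640x3 uint8, blue, green, red); there is no depth.
- camera_info(name): a dict with "mtx" (3x3 intrinsics, pixels), "dist_coeffs" ([k1, k2, p1, p2, k3] as OpenCV has them; the pictures are not rectified), "R" (3x3) and "t" (3): a world point X has camera coordinates R X + t; the wrist camera has in their place "T_tool_cam" (4x4, takes a point from camera to tool coordinates, whose origin is the TCP and whose axes are the tool frame's). Camera axes: x right, y down, z forward; pixel columns grow to the right and rows downward; lengths in m; the calibration is good to about 2 mm. A picture is of the moment at which its call begins: read the wrist's pose just before it. camera_info takes no time and is no camera call.
- manip.sign_off(): hands the job in, once; it reports no verdict.
The state is a dict: "clock": time; "joint_positions": joint angles; "qd": joint speeds; "tau": joint torques, N m; "tcp_pos": TCP position; "tcp_rot": TCP orientation; "contact_force": force on the tool from outside, world axes, zero at the start; "torque": the same for the moment, N m; "finger_gap": opening from 0.0 (shut) to 1.0 (fully open).
Only numpy, scipy, OpenCV 4.12 (cv2) and the standard library are available. Lean on these libraries where they do the work, as an engineer would, in place of code of your own. Each camera call takes 0.05 s, during which the arm holds its last target.

### The job

The chip cutter has been washed and must be made safe for the night: press its lever all the way down so that the pusher covers the blades, then lock it there with the loose T-handled pin, put from whichever side is free straight through the first cheek of the front bracket, the lever and the other cheek, until its red crossbar sits against the bracket. Leave everything else on the counter where it stands.

Things in the scene. Friction and masses are not known exactly. Their poses are not given: they have to be found in the camera images.
- chip_cutter: Lever chip cutter, cast aluminium frame on four rubber feet, fixed to the counter; frame 230 mm long (along x), 145 wide, its top 62 high, with a steel blade grid. Origin on the counter under the middle of the frame; x points to the rear pivot, so the bracket and the grip stand out at -x; y to its left, z up.
- bracket_hole (a point): Middle of the front bracket on its hole axis, 120 mm in front (-x) of the cutter's origin, 100 high; axes as the cutter's, holes along y. Two upright cheeks 8 thick, 44 wide, outer faces 24 either side of this point, tops 22 above it, each with a 15 hole. With the lever down its eye (28 thick, 15 hole) fills the gap, all holes in line; then nothing of the cutter rises over the cheeks.
- lever (a joint): Angle of the lever about its pivot, an axis along the cutter's y, 125 mm behind (+x) the cutter's origin and 100 high: 0 = fully down on its stop, level, holes in line; grows as the lever rises (up to 1.0 rad). A stiff pivot holds it where it is left; it neither falls shut nor springs back. A few newtons on the grip move it.
- lever_grip (a point): Middle of the lever's round black grip (30 mm thick, 104 long along the lever), 315 from the pivot axis; with the lever down it is 190 in front of the cutter's origin and 100 high. The lever's bar is 16 wide; its eye for the pin is 245 from the pivot axis.
- lock_pin: Loose T-handled pin, about 85 g, lying level on the counter: steel shank 12 mm thick, 80 long, its last 16 tapered to a blunt tip; red crossbar 12 thick, 40 long across its rear end. Origin on the shank's axis; x along the shank to the tip (x = +56), y along the crossbar (x = -36 to -24). Fully home, the origin is in the middle of the bracket and the tip stands 32 out of the far cheek.
- sauce_bottle: Yellow squeeze bottle, 62 thick, 206 tall, standing close beside the front bracket on one side, in the way of a gripper there. Origin under its middle. Stays where it is.
- dip_cup: Small white cup, 76 across, 47 high, on the other side of the front bracket from the yellow bottle. Origin under its middle. Stays where it is.
- tape_roll: Roll of brown tape, 92 across, 48 high. Origin under its middle. Stays where it is.
- marker: Red and white marker pen, 135 long along its y, 17 thick. Stays where it is.
- order_pad: Purple spiral pad, 140 x 99, 14 high. Stays where it is.
- calculator: Grey desk calculator, 125 x 78, 16 high. Stays where it is.
- beige_cup: Beige cup, 93 across, 64 high. Stays where it is.
- tea_tin: Green tin, 71 x 88, 111 high. Stays where it is.
- red_scoop: Red measuring scoop, 147 long along its y, 61 wide, 30 high. Stays where it is.
Not all that is in view belongs to the job. Leave any purple look-alike of the tea_tin alone.

How it is judged:
On the way, in this order (a step that is already met when the one before it is completed fails the run):
1. the lever is fully down on its stop (value of joint lever below 0.015 rad), for 0.2 s.
2. the pin is through the first cheek and into the lever, with the lever down (value of joint lever below 0.015 rad and distance between lock_pin and bracket_hole below 0.035 m and angle between the x axis of lock_pin and the y axis of bracket_hole, either way round below 0.2 rad), for 0.1 s.
At the end, for the whole second after the job is handed in: Lever within 0.015 rad of its down stop; pin through both cheeks and lever, within 0.1 rad of the hole axis, its origin within 4 mm of the middle of the bracket; pin and lever at rest; all other loose things within 30 mm of their places, bottle, white cup and tin upright (value of joint lever below 0.015 rad and distance between lock_pin and bracket_hole below 0.004 m and angle between the x axis of lock_pin and the y axis of bracket_hole, either way round below 0.1 rad and linear speed of lock_pin below 0.01 m/s and velocity of joint lever between -0.02 and 0.02 rad/s and distance of each of sauce_bottle, dip_cup, tape_roll, marker, order_pad, calculator, beige_cup, tea_tin, red_scoop from where it was at the start of the episode below 0.03 m and angle between each of sauce_bottle, dip_cup, tea_tin's own z axis and vertical below 0.3 rad); the robot touches nothing.
It fails at once if a bystander is pushed more than 3 cm from its place (distance of any of sauce_bottle, dip_cup, tape_roll, marker, order_pad, calculator, beige_cup, tea_tin, red_scoop from where it was at the start of the episode above 0.03 m).
It fails at once if the yellow bottle is tipped over (angle between sauce_bottle's own z axis and vertical above 0.5 rad).
It also fails if it takes over 72 s, if anything falls off the work surface, if the arm or the gripper's body presses on something with over 40 N, if the wrist force passes 120 N, or if a joint passes its speed limit or range.

## Working session

There is one attempt and no reset: what is moved stays moved. The work goes in short steps, Python scripts to look and compute and a tool call to move; the robot and the scene stay as the last step left them, time stands still between calls to the robot, and variables do not carry over. Pictures are saved under pics/ and viewed, and the job is handed in when it is done.

Besides the shell and the picture viewer there is one more tool, called after "Request:" as name(argument=value, ...), one argument or row to a line, values as JSON. servo_tool: Moves the arm, as the interface text tells. Its arguments: {"type":"object","properties":{"series":{"type":"array","items":{"type":"array","items":{"type":"number"}}},"squeeze":{"type":"number"}},"required":["series"]}

```bash
ls; mkdir -p pics
python3 - <<'E'
from rig import manip, grab_frame, camera_info
import cv2, numpy as np
s=manip.sense(); print(s)
for n in ["side","top","wrist"]:
    cv2.imwrite(f"pics/{n}0.png",grab_frame(n)); 
    print(n,camera_info(n))
E
```

```text
pics
{'clock': 0.0, 'joint_positions': array([ 1.06038288e+00,  3.51257013e-01,  1.65243423e+00,  6.90069454e-06,
        1.13909619e+00, -8.45735258e-02]), 'qd': array([ 0.00153737,  0.00023687, -0.00026477,  0.00132089,  0.00181746,
       -0.00194469]), 'tau': array([ 1.46242350e-03, -5.06096363e+01, -2.91406077e+01, -2.27576004e-05,
        4.51006417e-03,  5.82209191e-05]), 'tcp_pos': array([0.22700312, 0.50061908, 0.24474318]), 'tcp_rot': array([ 8.40561708e-01,  5.41715477e-01, -5.29152023e-04,  2.77274034e-04]), 'contact_force': array([ 0.14091356,  0.65901756, -0.20042242]), 'torque': array([ 0.00069541,  0.05218513, -0.02629307]), 'finger_gap': 0.999698765949387}
side {'mtx': array([[498.89121   ,   0.        , 320.25758852],
       [  0.        , 498.89121   , 235.68054283],
       [  0.        ,   0.        ,   1.        ]]), 'dist_coeffs': array([-0.12367779,  0.        ,  0.        ,  0.        ,  0.        ]), 'R': array([[-0.9612267 ,  0.27560185,  0.00931929],
       [ 0.23780532,  0.84556505, -0.47798366],
       [-0.13961325, -0.45723448, -0.87831929]]), 't': array
[... 396 characters left out ...]
20584251,  0.01164455, -0.97851585]]), 't': array([-0.05260369,  0.58599863,  1.5667954 ])}
wrist {'mtx': array([[414.42215241,   0.        , 315.37915788],
       [  0.        , 414.42215241, 236.63271236],
       [  0.        ,   0.        ,   1.        ]]), 'dist_coeffs': array([0.02018532, 0.        , 0.        , 0.        , 0.        ]), 'T_tool_cam': array([[ 9.99999772e-01, -4.82035976e-04,  4.71923784e-04,
         3.39758212e-04],
       [ 3.37560608e-04,  9.63250488e-01,  2.68604512e-01,
        -6.77124131e-02],
       [-5.84057853e-04, -2.68604292e-01,  9.63250431e-01,
        -1.27957933e-01],
       [ 0.00000000e+00,  0.00000000e+00,  0.00000000e+00,
         1.00000000e+00]])}
```

View pics/side0.png

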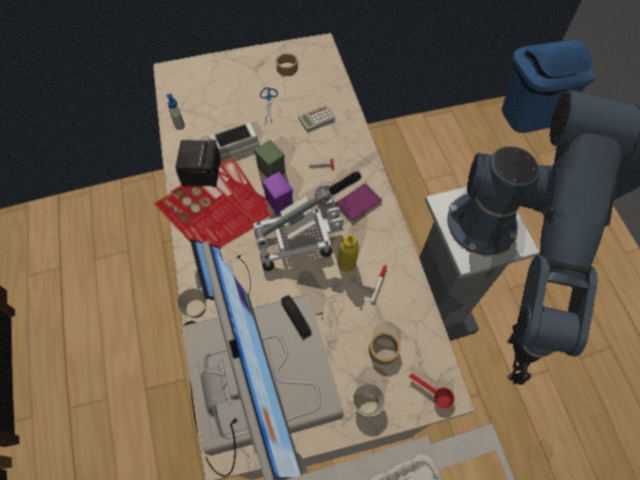

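View pics/top0.png

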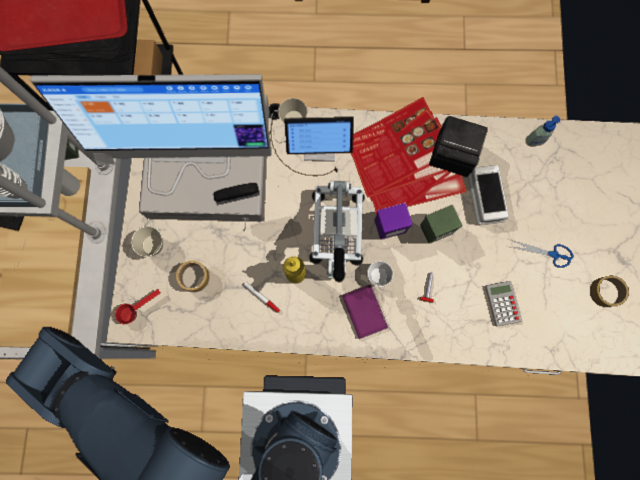

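View pics/wrist0.png

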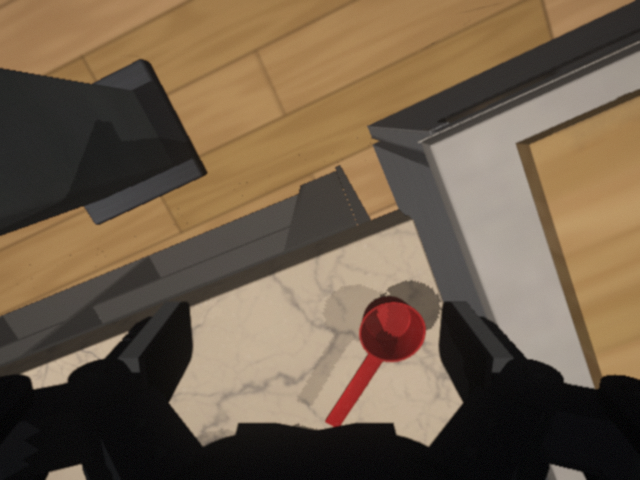

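Run:
```python
import cv2
t=cv2.imread("pics/top0.png"); s=cv2.imread("pics/side0.png")
cv2.imwrite("pics/c1.png",cv2.resize(t[175:325,280:460],None,fx=4.4,fy=4,interpolation=cv2.INTER_CUBIC)[:600,:800])
cv2.imwrite("pics/c2.png",cv2.resize(s[140:290,220:420],None,fx=4,fy=4,interpolation=cv2.INTER_CUBIC))
```

```text
(no output)
```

View pics/c1.png

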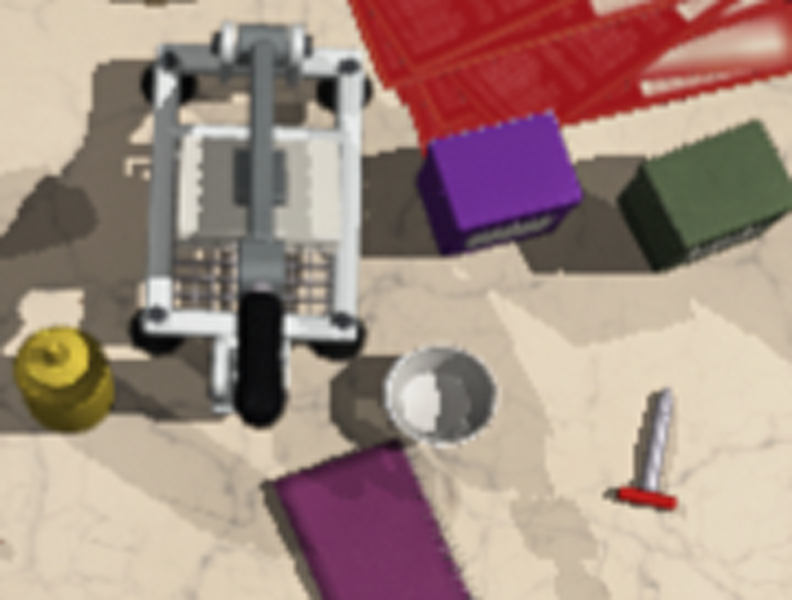

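View pics/c2.png

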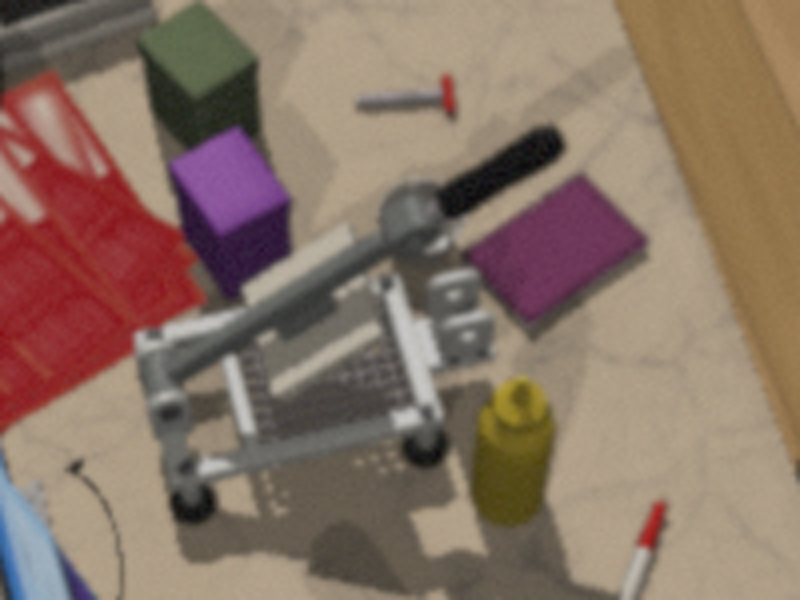

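```bash
cat > h.py <<'E'
import numpy as np, cv2
from scipy.spatial.transform import Rotation as Ro
from rig import manip, grab_frame, camera_info
def cam(n,st=None):
    c=camera_info(n)
    if n=='wrist':
        T=np.eye(4);T[:3,:3]=Ro.from_quat(st['tcp_rot']).as_matrix();T[:3,3]=st['tcp_pos']
        W=T@c['T_tool_cam'];R=W[:3,:3].T;return c['mtx'],c['dist_coeffs'],R,-R@W[:3,3]
    return c['mtx'],c['dist_coeffs'],c['R'],c['t']
def rays(C,px):
    K,d,R,t=C
    u=cv2.undistortPoints(np.array(px,float).reshape(-1,1,2),K,d).reshape(-1,2)
    D=np.c_[u,np.ones(len(u))]@R
    return -R.T@t, D/np.linalg.norm(D,axis=1)[:,None]
def plane(C,px,z):
    o,D=rays(C,px); return o+D*((z-o[2])/D[:,2])[:,None]
def tri(obs):
    A=np.zeros((3,3));b=np.zeros(3);L=[]
    for C,p in obs:
        o,D=rays(C,[p]);M=np.eye(3)-np.outer(D[0],D[0]);A+=M;b+=M@o;L.append((o,M))
    X=np.linalg.solve(A,b);return X,[float(np.linalg.norm(M@(X-o))) for o,M in L]
def proj(C,X):
    K,d,R,t=C
    return cv2.projectPoints(np.array(X,float).reshape(-1,1,3),cv2.Rodrigues(R)[0],t,K,d)[0].reshape(-1,2)
def rel(st,target,ang=None):
    """shift share for a world target, turn share (tool z) for tool x heading ang, tool kept straight down"""
    R0=Ro.from_quat(st['tcp_rot']);sh=R0.inv().apply(np.array(target)-st['tcp_pos'])/0.3
    if ang is None: return sh.round(4)
    x=np.array([np.cos(ang),np.sin(ang),0]);z=np.array([0,0,-1.]);y=np.cross(z,x)
    rv=(R0.inv()*Ro.from_matrix(np.c_[x,y,z])).as_rotvec()/(np.pi/4)
    return rv.round(4),sh.round(4)
E
python3 - <<'E'
from h import *
T=cam('top');S=cam('side')
t=cv2.imread("pics/top0.png"); s=cv2.imread("pics/side0.png")
c1=lambda x,y:(280+(x+.5)/4.4-.5,175+(y+.5)/4-.5); c2=lambda x,y:(220+(x+.5)/4-.5,140+(y+.5)/4-.5)
# pin red
for n,im,C,box in(("top",t,T,(415,290,440,308)),("side",s,S,(325,155,340,175))):
    x0,y0,x1,y1=box;h=cv2.cvtColor(im[y0:y1,x0:x1],cv2.COLOR_BGR2HSV)
    m=((h[...,0]<8)|(h[...,0]>172))&(h[...,1]>120)
    ys,xs=np.nonzero(m);p=np.c_[xs+x0,ys+y0].astype(float)
    print(n,len(p),p.mean(0),plane(C,[p.mean(0)],.006))
    W=plane(C,p,.006)[:,:2];e,v=np.linalg.eigh(np.cov(W.T));print('bar dir',v[:,1],np.degrees(np.arctan2(v[1,1],v[0,1])))
print('tip top',plane(T,[c1(665,392)],.006),'side',plane(S,[c2(358,103)],.006))
# crossbar-shank joints etc
print('cup base/rim', plane(T,[c1(440,395)],.047))
print('bottle', tri([(T,c1(55,350)),(S,c2(522,392))]))
print('grip end', tri([(T,c1(262,405)),(S,c2(548,142))]))
print('eye', tri([(T,c1(262,262)),(S,c2(412,215))]))
print('pivot', tri([(T,c1(263,42)),(S,c2(160,385))]))
for p in [(170,62),(348,68),(160,318),(343,320)]: print('corner top',plane(T,[c1(*p)],.062))
for p in [(385,285),(405,418)]: print('corner side',plane(S,[c2(*p)],.062))
for p in [(460,293),(467,335)]: print('hole side',plane(S,[c2(*p)],.1))
E
```

```text
top 47 [426.36170213 299.        ] [[ 0.43228692 -0.37922131  0.006     ]]
bar dir [0.17077854 0.98530944] 80.16691216166373
side 19 [331.68421053 163.05263158] [[ 0.43471997 -0.38006454  0.006     ]]
bar dir [0.22319956 0.97477277] 77.10297189684727
tip top [[ 0.5129901  -0.39386873  0.006     ]] side [[ 0.51704072 -0.39210922  0.006     ]]
cup base/rim [[ 0.50020778 -0.23403217  0.047     ]]
bottle (array([0.50371932, 0.02083984, 0.18175082]), [0.0007028496945936905, 0.0007028496945937104])
grip end (array([ 0.45122201, -0.10475086,  0.30822307]), [0.0003389839853236755, 0.0003389839853237495])
eye (array([ 0.55292722, -0.10453227,  0.25556691]), [0.0004977357718005338, 0.0004977357718005559])
pivot (array([ 0.75725242, -0.10809418,  0.09029543]), [0.00033261915465550654, 0.00033261915465574127])
corner top [[ 0.74921436 -0.04514535  0.062     ]]
corner top [[ 0.74747195 -0.16831129  0.062     ]]
corner top [[ 0.5507407  -0.04341202  0.062     ]]
corner top [[ 0.5524065  -0.16693673  0.062     ]]
corner side [[ 0.55548172 -0.16540292  0.062     ]]
corner side [[ 0.57390973 -0.04111273  0.062     ]]
hole side [[ 0.50561609 -0.11947809  0.1       ]]
hole side [[ 0.51154752 -0.08050888  0.1       ]]
```

Request:
servo_tool(
  series=[
    [0,0,1,-0.59,0.72,-0.517,0],
    [0,0,1,-0.59,0.72,-0.517,0],
    [0,0,1,-0.59,0.72,-0.517,0],
    [0,0,1,-0.59,0.72,-0.517,0],
    [0,0,1,-0.59,0.72,-0.517,0],
    [0,0,1,-0.59,0.72,-0.517,0],
    [0,0,1,-0.59,0.72,-0.517,0],
  ],
)

```text
clock: 0.85
tcp_pos: [0.3519, 0.248, 0.4023]
tcp_rot: [0.984, 0.177, 0.001, 0.0]
contact_force: [-0.0, 1.4, 0.1]
finger_gap: 0.001
```

Run:
```python
from h import *
s=manip.sense();print(s['tcp_pos'],s['joint_positions'],rel(s,[.44,-.02,.4],np.radians(-25)))
```

```text
[0.35193368 0.24800741 0.40230214] [ 5.06280841e-01 -4.67721935e-03  1.69541757e+00 -1.07056703e-03
  1.44867841e+00  1.50458117e-01] (array([-3.0000e-04, -3.1000e-03,  1.0088e+00]), array([-0.0362,  0.9397,  0.0083]))
```

Request:
servo_tool(
  series=[
    [0,0,1,-0.04,0.94,0,0],
    [0,0,1,-0.04,0.94,0,0],
    [0,0,1,-0.04,0.94,0,0],
    [0,0,1,-0.04,0.94,0,0],
    [0,0,1,-0.04,0.94,0,0],
    [0,0,1,-0.04,0.94,0,0],
    [0,0,1,-0.04,0.94,0,0],
  ],
)

```text
clock: 1.55
tcp_pos: [0.4396, -0.0237, 0.402]
tcp_rot: [0.976, -0.216, 0.001, 0.0]
contact_force: [-0.5, 1.4, 0.2]
finger_gap: 0.001
```

Run:
```python
from h import *
s=manip.sense();print(s['tcp_pos'],s['joint_positions'],rel(s,[.47,-.105,.37],np.radians(-69)))
```

```text
[ 0.43959222 -0.02368408  0.40202599] [-1.59582678e-01  1.56100996e-02  1.67564622e+00 -1.17326418e-04
  1.44863412e+00  2.75353747e-01] (array([-0.0012, -0.0018,  0.9796]), array([0.2059, 0.2031, 0.107 ]))
```

Request:
servo_tool(
  series=[
    [0,0,0.98,0.206,0.203,0.1,0],
    [0,0,0.98,0.206,0.203,0.1,0],
    [0,0,0.98,0.206,0.203,0.1,0],
    [0,0,0.98,0.206,0.203,0.1,0],
    [0,0,0.98,0.206,0.203,0.1,0],
    [0,0,0.98,0.206,0.203,0.1,0],
    [0,0,0.98,0.206,0.203,0.1,0],
  ],
)

```text
clock: 2.25
tcp_pos: [0.47, -0.1045, 0.3721]
tcp_rot: [0.825, -0.565, 0.001, -0.0]
contact_force: [0.3, 0.3, 0.2]
finger_gap: -0.006
```

Run:
```python
from h import *
s=manip.sense();print(s['tcp_pos'],s['contact_force'],rel(s,[.47,-.105,.32],np.radians(-90)))
cv2.imwrite("pics/w1.png",grab_frame('wrist'))
S=grab_frame('side');cv2.imwrite("pics/s1.png",cv2.resize(S[100:300,220:420],None,fx=3,fy=3))
```

```text
[ 0.46996713 -0.1044992   0.37206664] [0.34192101 0.30186172 0.16460932] (array([-0.0019, -0.0007,  0.4709]), array([0.0015, 0.0007, 0.1736]))
```

View pics/w1.png

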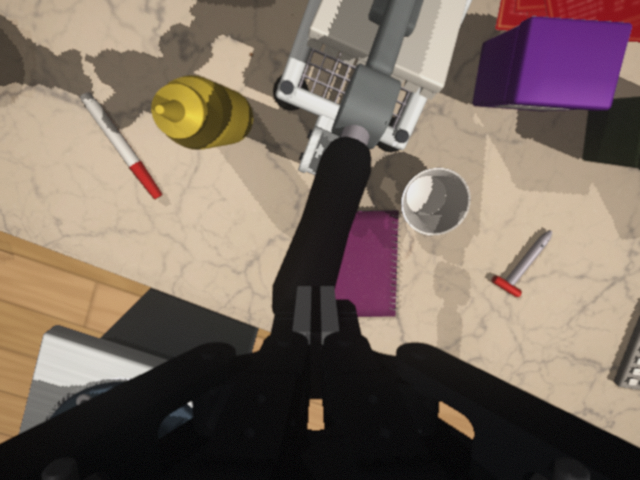

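View pics/s1.png

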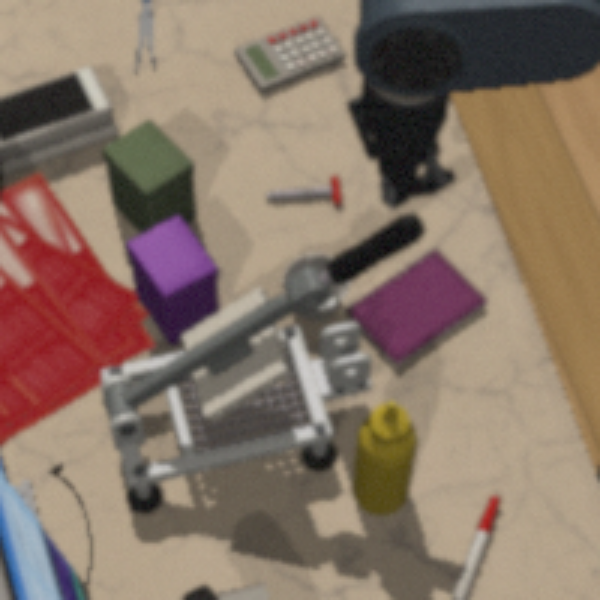

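Request:
servo_tool(
  series=[
    [0,0,0.2,0,0,0.05,0],
    [0,0,0.4,0,0,0.1,0],
    [0,0,0.47,0,0,0.15,0],
    [0,0,0.47,0,0,0.2,0],
    [0,0,0.47,0,0,0.25,0],
    [0,0,0.47,0,0,0.3,0],
    [0,0,0.47,0,0,0.35,0],
    [0,0,0.47,0,0,0.4,0],
    [0,0,0.47,0,0,0.45,0],
    [0,0,0.47,0,0,0.5,0],
    [0,0,0.47,0,0,0.55,0],
    [0,0,0.47,0,0,0.6,0],
    [0,0,0.47,0,0,0.65,0],
    [0,0,0.47,0,0,0.7,0],
  ],
)

```text
clock: 3.75
tcp_pos: [0.4703, -0.1046, 0.1617]
tcp_rot: [0.708, -0.706, 0.001, -0.0]
contact_force: [-0.1, -0.0, 1.7]
finger_gap: 0.003
```

Run:
```python
from h import *
s=manip.sense();print(s['tcp_pos'],s['contact_force'],rel(s,[.47,-.105,.129],np.radians(-90)))
S=grab_frame('side');cv2.imwrite("pics/s2.png",cv2.resize(S[100:300,220:420],None,fx=3,fy=3))
```

```text
[ 0.47031384 -0.1045854   0.16170107] [-0.1140993  -0.02452589  1.68916707] (array([-0.0021, -0.0005,  0.0048]), array([0.0013, 0.0012, 0.109 ]))
```

View pics/s2.png

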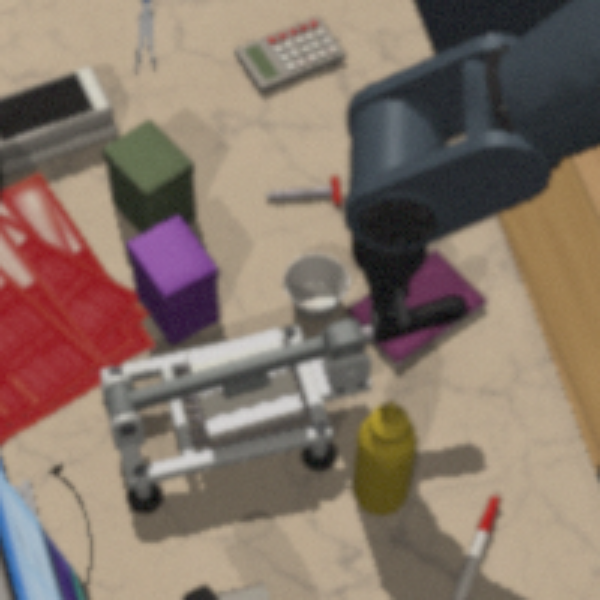

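Request:
servo_tool(
  series=[
    [0,0,0,0,0,0.03,0],
    [0,0,0,0,0,0.06,0],
    [0,0,0,0,0,0.09,0],
    [0,0,0,0,0,0.1,0],
    [0,0,0,0,0,0.11,0],
    [0,0,0,0,0,0.115,0],
    [0,0,0,0,0,0.115,0],
  ],
)

```text
clock: 4.5
tcp_pos: [0.4693, -0.1042, 0.1279]
tcp_rot: [0.709, -0.706, -0.001, 0.0]
contact_force: [-17.2, 4.8, 44.5]
finger_gap: -0.001
```

Request:
servo_tool(
  series=[
    [0,0,0,0,0,0.01,0],
    [0,0,0,0,0,0.01,0],
    [0,0,0,0,0,0,0],
    [0,0,0,0,0,-0.1,0],
    [0,0,0,0,0,-0.2,0],
    [0,0,0,0,0,-0.35,0],
    [0,0,0,0,0,-0.5,0],
    [0,0,0,0,0,-0.5,0],
  ],
)

```text
clock: 5.3
tcp_pos: [0.4717, -0.1049, 0.2835]
tcp_rot: [0.709, -0.706, 0.004, -0.002]
contact_force: [0.3, 0.6, -0.3]
finger_gap: 0.0
```

Run:
```python
from h import *
s=manip.sense();print(s['tcp_pos'],s['contact_force'],rel(s,[.46,-.24,.28],np.radians(-90)))
I=grab_frame('wrist');cv2.imwrite("pics/w2.png",I)
S=grab_frame('side');cv2.imwrite("pics/s3.png",cv2.resize(S[100:300,220:420],None,fx=3,fy=3));cv2.imwrite("pics/s3full.png",S)
np.save('w2st.npy',np.r_[s['tcp_pos'],s['tcp_rot']])
```

```text
[ 0.47169731 -0.1049255   0.28351195] [ 0.33786187  0.63933461 -0.27562435] (array([-0.0109, -0.0034,  0.0055]), array([0.45  , 0.0411, 0.0126]))
```

View pics/w2.png

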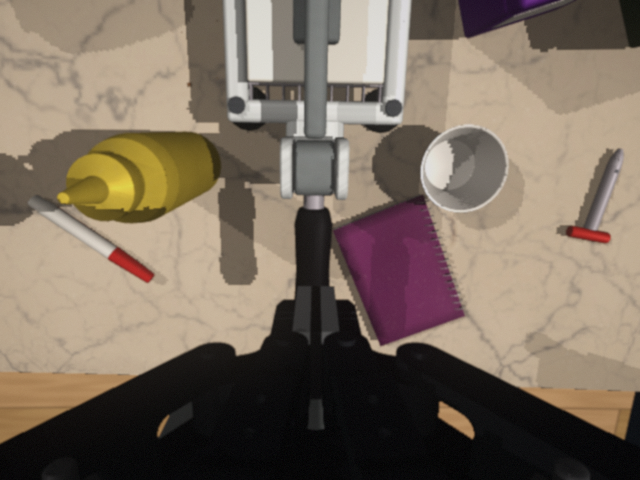

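View pics/s3.png

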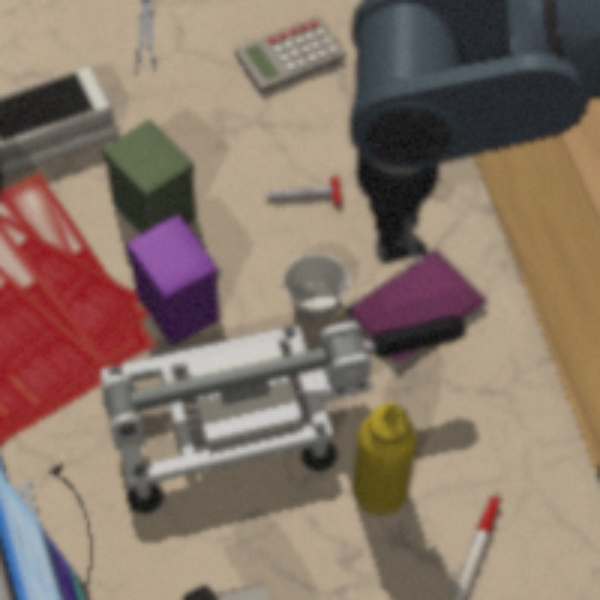

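Run:
```python
import cv2
w=cv2.imread("pics/w2.png")
cv2.imwrite("pics/c3.png",cv2.resize(w[90:220,225:405],None,fx=4.4,fy=4.4,interpolation=cv2.INTER_CUBIC))
cv2.imwrite("pics/c4.png",cv2.resize(w[140:250,555:640],None,fx=5,fy=5,interpolation=cv2.INTER_CUBIC))
```

```text
(no output)
```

View pics/c3.png

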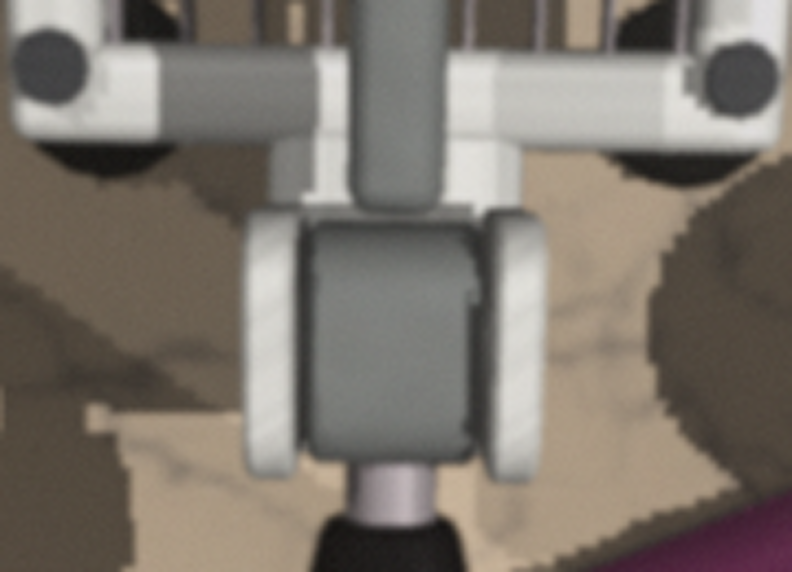

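View pics/c4.png

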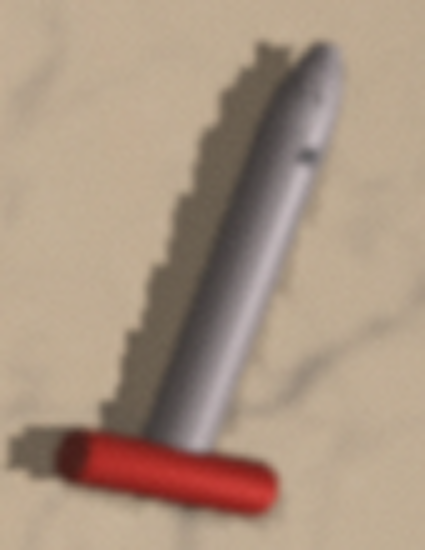

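Run:
```python
from h import *
v=np.load('w2st.npy');st=dict(tcp_pos=v[:3],tcp_rot=v[3:]);C=cam('wrist',st)
c=lambda x,y:(225+(x+.5)/4.4-.5,90+(y+.5)/4.4-.5)
for p in [(245,345),(297,345),(487,345),(545,345),(270,212),(515,210),(270,478),(515,482)]: print(p,plane(C,[c(*p)],.122)[0].round(4))
print('frame bolts',plane(C,[c(50,65),c(742,78)],.062).round(4))
print('lever rod',plane(C,[c(355,100),c(445,100)],.108).round(4))
d=lambda x,y:(555+(x+.5)/5-.5,140+(y+.5)/5-.5)
print('pin',plane(C,[d(85,455),d(262,490),d(172,475),d(325,50),d(183,440),d(290,160)],.006).round(4))
print(C[2],-C[2].T@C[3])
S=cam('side');s=cv2.imread('pics/s3full.png');
# side checks
B=np.array([.508,-.105,.1])
print(proj(S,[B+[0,.024,0],B+[.022,.024,.022],B+[-.022,.024,.022],B+[-.022,.024,-.022]]))
cv2.imwrite("pics/c5.png",cv2.resize(s[190:240,310:375],None,fx=12,fy=12,interpolation=cv2.INTER_CUBIC))
```

```text
(245, 345) [ 0.5101 -0.0805  0.122 ]
(297, 345) [ 0.5101 -0.0887  0.122 ]
(487, 345) [ 0.5102 -0.1187  0.122 ]
(545, 345) [ 0.5103 -0.1278  0.122 ]
(270, 212) [ 0.5305 -0.0848  0.122 ]
(515, 210) [ 0.5309 -0.1226  0.122 ]
(270, 478) [ 0.4889 -0.0842  0.122 ]
(515, 482) [ 0.4884 -0.1235  0.122 ]
frame bolts [[ 0.5546 -0.041   0.062 ]
 [ 0.5528 -0.1675  0.062 ]]
lever rod [[ 0.5475 -0.0977  0.108 ]
 [ 0.5475 -0.112   0.108 ]]
pin [[ 0.4369 -0.3628  0.006 ]
 [ 0.4298 -0.3991  0.006 ]
 [ 0.4328 -0.3807  0.006 ]
 [ 0.5165 -0.3946  0.006 ]
 [ 0.4401 -0.3816  0.006 ]
 [ 0.4958 -0.3921  0.006 ]]
[[ 0.00400293 -0.99998912  0.00239519]
 [-0.9658189  -0.00324531  0.25919744]
 [-0.25918685 -0.00335086 -0.96582139]] [ 0.53876763 -0.10404573  0.41204465]
[[337.39332889 222.98640868]
 [330.98359569 221.12524766]
 [344.32353136 217.87473516]
 [343.62345585 224.7961692 ]]
```

View pics/c5.png

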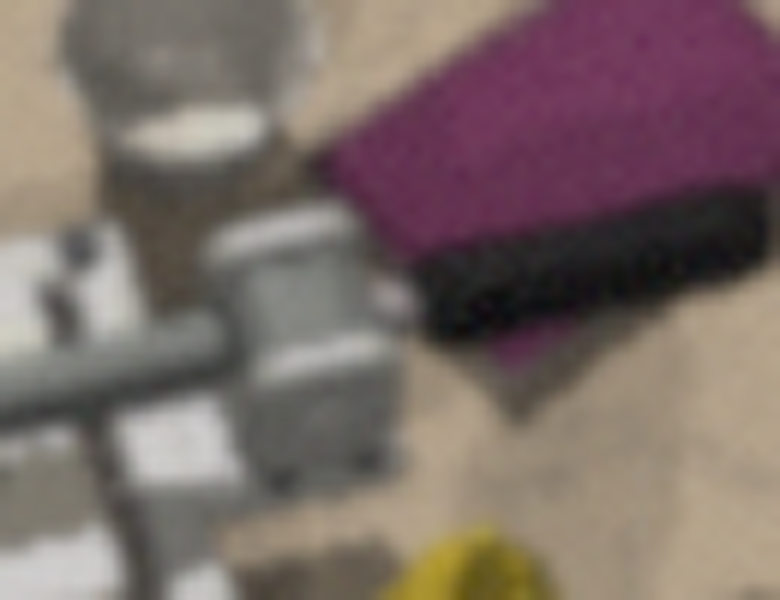

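Request:
servo_tool(
  series=[
    [0,0,0.2,0.93,0.06,0.2,60],
    [0,0,0.2,0.93,0.06,0.2,60],
    [0,0,0.2,0.93,0.06,0.3,60],
    [0,0,0.2,0.93,0.06,0.4,60],
    [0,0,0.2,0.93,0.06,0.5,60],
    [0,0,0.2,0.93,0.06,0.5,60],
    [0,0,0.2,0.93,0.06,0.5,60],
    [0,0,0.2,0.93,0.06,0.5,60],
  ],
)

```text
clock: 6.2
tcp_pos: [0.451, -0.3839, 0.124]
tcp_rot: [-0.65, 0.76, 0.003, -0.0]
contact_force: [0.1, 0.0, 0.9]
finger_gap: 0.7
```

Run:
```python
from h import *
s=manip.sense();print(s['tcp_pos'],s['contact_force'],s['finger_gap'],rel(s,[.452,-.384,.06],np.radians(-99.5)))
I=grab_frame('wrist');cv2.imwrite("pics/w3.png",I)
np.save('w3st.npy',np.r_[s['tcp_pos'],s['tcp_rot']])
```

```text
[ 0.4509973  -0.38394003  0.12400961] [0.14028701 0.01432228 0.86906165] 0.6996617384084978 (array([0.0057, 0.0047, 0.0135]), array([ 0.0005, -0.0043,  0.2133]))
```

View pics/w3.png

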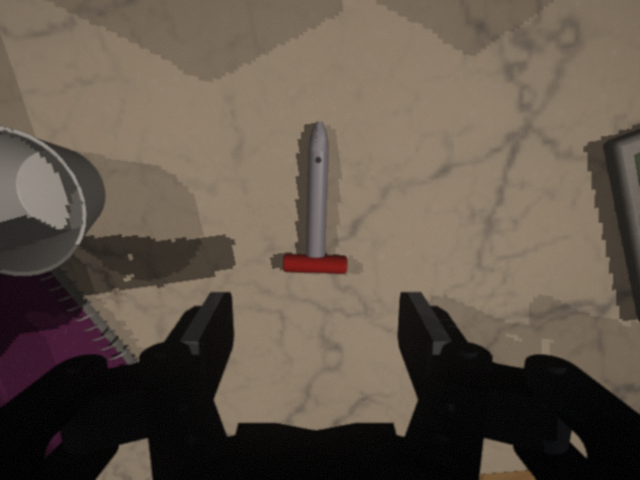

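Run:
```python
from h import *
v=np.load('w3st.npy');st=dict(tcp_pos=v[:3],tcp_rot=v[3:]);C=cam('wrist',st)
I=cv2.imread('pics/w3.png');h=cv2.cvtColor(I,cv2.COLOR_BGR2HSV)[230:290,270:360]
m=((h[...,0]<8)|(h[...,0]>172))&(h[...,1]>150)
ys,xs=np.nonzero(m);p=np.c_[xs+270,ys+230].astype(float)
b=plane(C,[p.mean(0)],.006)[0];W=plane(C,p,.006)[:,:2];e,vv=np.linalg.eigh(np.cov(W.T));print('bar',p.mean(0),b,np.degrees(np.arctan2(vv[1,1],vv[0,1])))
print(W.min(0),W.max(0))
g=cv2.cvtColor(I,cv2.COLOR_BGR2GRAY)
q=plane(C,[(319.5,122),(316,240),(319,160)],.006);print(q)
for t in q: d=t-b;print(np.linalg.norm(d),np.degrees(np.arctan2(d[1],d[0])))
```

```text
bar [314.46115538 263.71812749] [ 0.43309834 -0.37969494  0.006     ] 79.13026717264457
[ 0.42477791 -0.39966563] [ 0.44206257 -0.35968153]
[[ 0.51723205 -0.39584934  0.006     ]
 [ 0.44826453 -0.38304398  0.006     ]
 [ 0.49615294 -0.39230866  0.006     ]]
0.08567055589764098 -10.869002803567613
0.015531552070760075 -12.452365816487362
0.06430386771032183 -11.312376661614715
```

Run:
```python
from h import *
s=manip.sense();print(rel(s,[.4528,-.3835,.04],np.radians(-101)),rel(s,[.4528,-.3835,.015]))
```

```text
(array([0.0035, 0.0034, 0.0479]), array([ 0.0017, -0.0041,  0.2864])) [ 0.002  -0.0044  0.3698]
```

Request:
servo_tool(
  series=[
    [0.004,0.003,0.048,0.002,-0.004,0.1,60],
    [0.004,0.003,0.048,0.002,-0.004,0.2,60],
    [0.004,0.003,0.048,0.002,-0.004,0.29,60],
    [0.004,0.003,0.048,0.002,-0.0044,0.33,60],
    [0.004,0.003,0.048,0.002,-0.0044,0.37,60],
    [0.004,0.003,0.048,0.002,-0.0044,0.37,60],
    [0.004,0.003,0.048,0.002,-0.0044,0.37,5],
    [0.004,0.003,0.048,0.002,-0.0044,0.37,5],
    [0.004,0.003,0.048,0.002,-0.0044,0.37,5],
    [0.004,0.003,0.048,0.002,-0.0044,0.37,5],
    [0.004,0.003,0.048,0.002,-0.0044,0.37,5],
    [0.004,0.003,0.048,0.002,-0.0044,0.37,5],
  ],
  squeeze=60,
)

```text
clock: 7.45
tcp_pos: [0.4532, -0.3838, 0.0159]
tcp_rot: [-0.636, 0.772, -0.001, 0.0]
contact_force: [-1.3, 1.6, 6.0]
finger_gap: 0.107
```

Run:
```python
from h import *
s=manip.sense();print(s['tcp_pos'],s['contact_force'],s['finger_gap'],s['joint_positions'])
I=grab_frame('wrist');cv2.imwrite("pics/w4.png",I)
```

```text
[ 0.45315371 -0.38382037  0.0159153 ] [-1.29436783  1.60150644  5.98158161] 0.10730775919604503 [-7.81355616e-01  7.39112281e-01  1.66735062e+00  7.92590558e-04
  7.33829582e-01  9.80881720e-01]
```

View pics/w4.png

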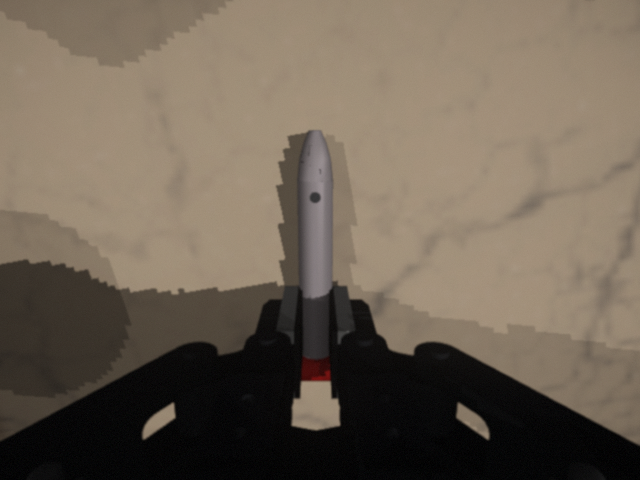

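Request:
servo_tool(
  series=[
    [0,0,0,0,0,-0.1,5],
    [0,0,0,0,0,-0.2,5],
    [0,0,0,0,0,-0.35,5],
    [0,0,-0.2,0,0,-0.5,5],
    [0,0,-0.4,0,0,-0.58,5],
    [0,0,-0.6,0,0,-0.58,5],
    [0,0,-0.8,0,0,-0.58,5],
    [0,0,-1,0,0,-0.58,5],
    [0,0,-1,0,0,-0.58,5],
  ],
)

```text
clock: 8.4
tcp_pos: [0.4528, -0.3836, 0.1901]
tcp_rot: [0.884, -0.467, 0.001, -0.0]
contact_force: [0.3, 0.1, -2.0]
finger_gap: 0.108
```

Run:
```python
from h import *
s=manip.sense();print(s['tcp_pos'],s['contact_force'],s['finger_gap'],rel(s,[.50,-.24,.19],np.radians(-11)))
```

```text
[ 0.45279587 -0.38364108  0.19014651] [ 0.2863926   0.14610667 -2.01530436] 0.1075902160572008 (array([-3.000e-04, -1.900e-03, -9.933e-01]), array([-0.3068, -0.3998,  0.0004]))
```

Request:
servo_tool(
  series=[
    [0,0,-0.2,-0.07,-0.1,0,5],
    [0,0,-0.4,-0.15,-0.2,0,5],
    [0,0,-0.6,-0.22,-0.3,0,5],
    [0,0,-0.8,-0.307,-0.4,0,5],
    [0,0,-1,-0.307,-0.4,0,5],
    [0,0,-1,-0.307,-0.4,0,5],
  ],
)

```text
clock: 9.0
tcp_pos: [0.5003, -0.2388, 0.1904]
tcp_rot: [0.996, -0.09, 0.001, 0.0]
contact_force: [-0.1, 0.2, -1.1]
finger_gap: 0.108
```

Run:
```python
from h import *
s=manip.sense();print(s['tcp_pos'],s['contact_force'],s['finger_gap'],rel(s,[.5097,-.220,.13],0.))
```

```text
[ 0.50025179 -0.23878628  0.19044341] [-0.12431063  0.20107035 -1.14505686] 0.10794986818509855 (array([ 0.0008, -0.002 , -0.2283]), array([ 0.0195, -0.0673,  0.2015]))
```

Request:
servo_tool(
  series=[
    [0,0,-0.12,0.02,-0.067,0.1,5],
    [0,0,-0.228,0.02,-0.067,0.2,5],
    [0,0,-0.228,0.02,-0.067,0.2,5],
    [0,0,-0.228,0.02,-0.067,0.2,5],
  ],
)

```text
clock: 9.4
tcp_pos: [0.5098, -0.2203, 0.1311]
tcp_rot: [1.0, -0.001, 0.001, 0.0]
contact_force: [1.3, -0.0, -1.4]
finger_gap: 0.108
```

Run:
```python
from h import *
s=manip.sense();print(s['tcp_pos'],s['tcp_rot'],s['contact_force'],s['finger_gap'])
np.save('w5st.npy',np.r_[s['tcp_pos'],s['tcp_rot']])
I=grab_frame('wrist');cv2.imwrite("pics/w5.png",I)
S=grab_frame('side');cv2.imwrite("pics/s5.png",S);cv2.imwrite("pics/s5c.png",cv2.resize(S[170:250,290:390],None,fx=7,fy=7,interpolation=cv2.INTER_CUBIC))
```

```text
[ 0.50984742 -0.22030054  0.13106981] [ 9.99998732e-01 -1.44096089e-03  6.09431904e-04  2.98204539e-04] [ 1.29205229 -0.03229325 -1.41448567] 0.10806033546054836
```

View pics/w5.png

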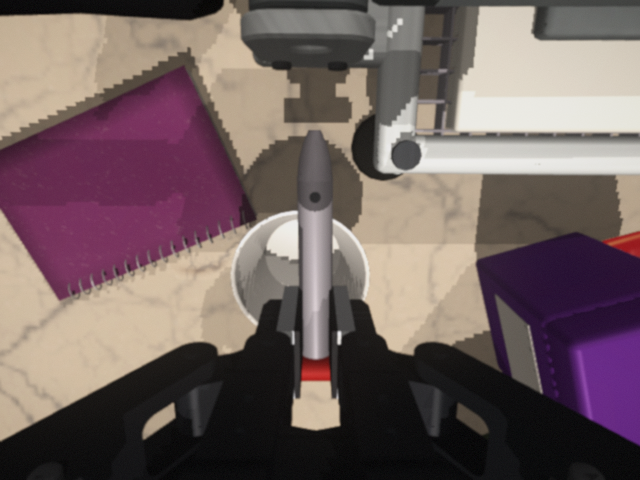

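View pics/s5c.png

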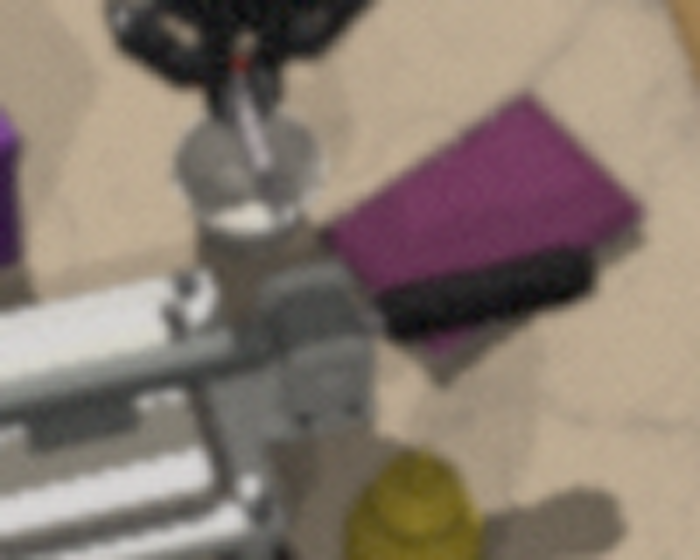

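Run:
```python
import cv2
w=cv2.imread("pics/w5.png")
cv2.imwrite("pics/c6.png",cv2.convertScaleAbs(cv2.resize(w[0:150,225:425],None,fx=4,fy=4,interpolation=cv2.INTER_CUBIC),alpha=1.8))
```

View pics/c6.png

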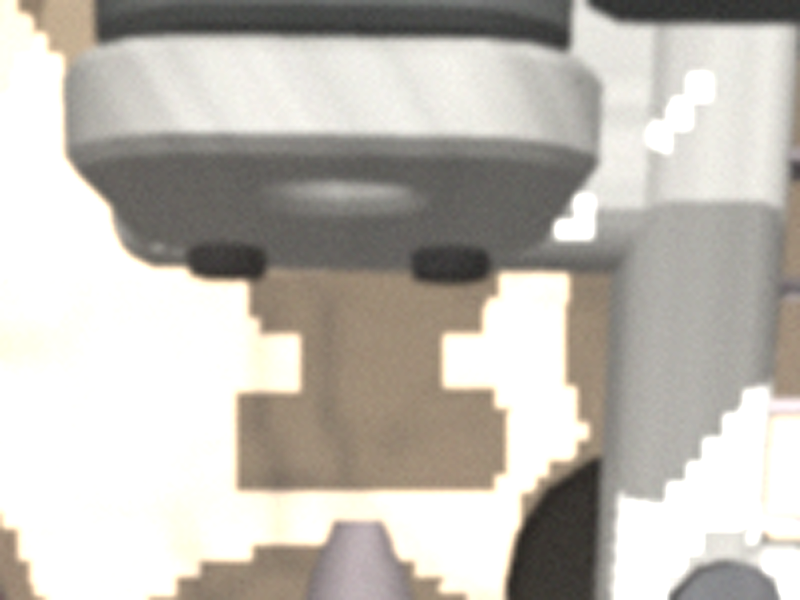

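Run:
```python
from h import *
v=np.load('w5st.npy');st=dict(tcp_pos=v[:3],tcp_rot=v[3:]);C=cam('wrist',st)
c=lambda x,y:(225+(x+.5)/4-.5,(y+.5)/4-.5)
P=plane(C,[c(68,120),c(600,120),c(334,135)],.122);print(P.round(4),P[:2].mean(0))
o,D=rays(C,[c(345,195),c(265,195),c(425,195)]);yf=P[2,1]
print(o,(o+D*((yf-o[1])/D[:,1])[:,None]).round(4))
# pin points at z = tcp-.0099
z=v[2]-.0099
print(plane(C,[(315,131),(315,197),(315,290)],z).round(4))
```

```text
[[ 0.4884 -0.1258  0.122 ]
 [ 0.5283 -0.1259  0.122 ]
 [ 0.5083 -0.1268  0.122 ]] [ 0.50835649 -0.12584561  0.122     ]
[ 0.51017469 -0.15210544  0.25898658] [[ 0.5089 -0.1268  0.0953]
 [ 0.5017 -0.1268  0.0954]
 [ 0.5162 -0.1268  0.0951]]
[[ 0.5103 -0.1552  0.1212]
 [ 0.5102 -0.1767  0.1212]
 [ 0.5101 -0.2103  0.1212]]
```

Request:
servo_tool(
  series=[
    [0,0,0,-0.005,0,0.04,5],
    [0,0,0,-0.005,0,0.071,5],
    [0,0,0,-0.005,0,0.071,5],
    [0,0,0,-0.005,-0.03,0.071,5],
    [0,0,0,-0.005,-0.06,0.071,5],
    [0,0,0,-0.005,-0.08,0.071,5],
    [0,0,0,-0.005,-0.1,0.071,5],
    [0,0,0,-0.005,-0.12,0.071,5],
    [0,0,0,-0.005,-0.12,0.071,5],
  ],
)

```text
clock: 10.4
tcp_pos: [0.5091, -0.184, 0.1108]
tcp_rot: [1.0, -0.001, 0.002, 0.001]
contact_force: [-0.9, -0.6, -1.7]
finger_gap: 0.109
```

Run:
```python
from h import *
s=manip.sense();print(s['tcp_pos'],s['tcp_rot'],s['contact_force'],s['torque'],s['finger_gap'])
np.save('w6st.npy',np.r_[s['tcp_pos'],s['tcp_rot']])
I=grab_frame('wrist');cv2.imwrite("pics/w6.png",I)
cv2.imwrite("pics/c7.png",cv2.convertScaleAbs(cv2.resize(I[0:200,215:415],None,fx=3,fy=3,interpolation=cv2.INTER_CUBIC),alpha=1.8))
```

```text
[ 0.50912454 -0.18401152  0.11078803] [ 9.99997759e-01 -8.84600125e-04  1.71348709e-03  8.73374353e-04] [-0.91413904 -0.64443098 -1.71558028] [-0.01030008 -0.0286797  -0.02952155] 0.10948724790767464
```

View pics/c7.png

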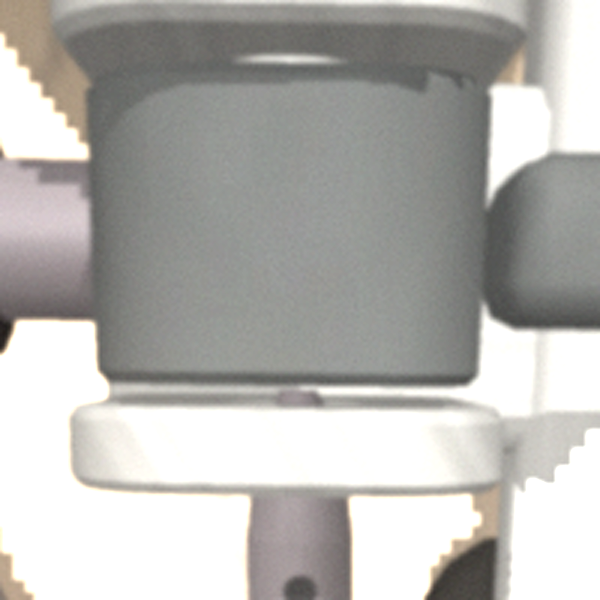

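Request:
servo_tool(
  series=[
    [0,0,0,-0.0035,0,0.003,5],
    [0,0,0,-0.0035,-0.015,0.003,5],
    [0,0,0,-0.0035,-0.03,0.003,5],
    [0,0,0,-0.0035,-0.045,0.003,5],
    [0,0,0,-0.0035,-0.06,0.003,5],
    [0,0,0,-0.0035,-0.06,0.003,5],
  ],
)

```text
clock: 11.05
tcp_pos: [0.5082, -0.1659, 0.1099]
tcp_rot: [1.0, -0.001, 0.002, 0.001]
contact_force: [0.6, -0.1, -1.1]
finger_gap: 0.107
```

Run:
```python
from h import *
s=manip.sense();print(s['tcp_pos'],s['tcp_rot'],s['contact_force'],s['torque'],s['finger_gap'])
np.save('w7st.npy',np.r_[s['tcp_pos'],s['tcp_rot']])
I=grab_frame('wrist');cv2.imwrite("pics/w7.png",I)
cv2.imwrite("pics/c8.png",cv2.convertScaleAbs(cv2.resize(I[0:250,190:440],None,fx=2.4,fy=2.4,interpolation=cv2.INTER_CUBIC),alpha=1.8))
```

```text
[ 0.50816796 -0.16585039  0.10986063] [ 9.99997847e-01 -6.85738136e-04  1.74030449e-03  8.98440742e-04] [ 0.58351394 -0.06587002 -1.07827924] [ 0.00207227 -0.0142972   0.00320199] 0.10691164546241967
```

View pics/c8.png

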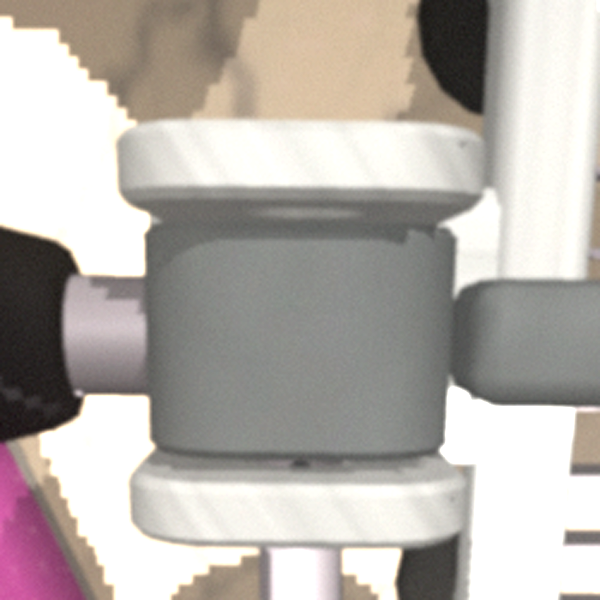

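Request:
servo_tool(
  series=[
    [0,0,0,0,-0.015,0,5],
    [0,0,0,0,-0.03,0,5],
    [0,0,0,0,-0.045,0,5],
    [0,0,0,0,-0.06,0,5],
    [0,0,0,0,-0.075,0,5],
    [0,0,0,0,-0.08,0,5],
    [0,0,0,0,-0.08,0,5],
  ],
)

```text
clock: 11.8
tcp_pos: [0.5083, -0.1419, 0.1099]
tcp_rot: [1.0, -0.001, 0.002, 0.001]
contact_force: [-0.2, -0.2, -0.9]
finger_gap: 0.11
```

Run:
```python
from h import *
s=manip.sense();print(s['tcp_pos'],s['tcp_rot'],s['contact_force'],s['torque'],s['finger_gap'])
I=grab_frame('wrist');cv2.imwrite("pics/w8.png",I)
cv2.imwrite("pics/c9.png",cv2.convertScaleAbs(cv2.resize(I[0:400,170:470],None,fx=1.5,fy=1.5,interpolation=cv2.INTER_CUBIC),alpha=1.8))
```

```text
[ 0.50829895 -0.14193338  0.10987752] [ 9.99997659e-01 -5.35064687e-04  1.85053371e-03  9.85117103e-04] [-0.15860225 -0.21754213 -0.92930944] [-0.00387199  0.04215905 -0.04386006] 0.11004401221042194
```

View pics/c9.png

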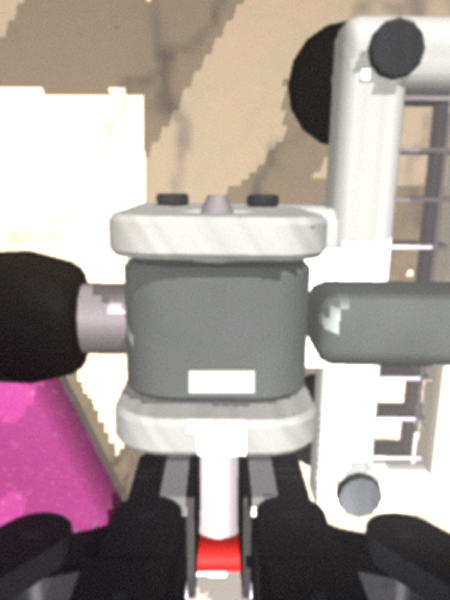

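Request:
servo_tool(
  series=[
    [0,0,0,0,0,0,20],
    [0,0,0,0,0,0,60],
    [0,0,0,0,0,0,60],
    [0,0,0,0,0,0,60],
    [0,0,0,0,0,-0.1,60],
    [0,0,0,0,0,-0.2,60],
    [0,0,0,0,0.1,-0.25,0],
    [0,0,0,0,0.16,-0.25,0],
    [0,0,0,0,0.16,-0.25,0],
  ],
)

```text
clock: 12.75
tcp_pos: [0.5081, -0.1916, 0.1855]
tcp_rot: [1.0, -0.002, 0.002, 0.001]
contact_force: [-0.5, -0.1, 0.1]
finger_gap: 0.197
```

Run:
```python
from h import *
s=manip.sense();print(s['tcp_pos'],s['tcp_rot'],s['contact_force'],s['finger_gap'],rel(s,[.5083,-.187,.104],0))
np.save('w9st.npy',np.r_[s['tcp_pos'],s['tcp_rot']])
I=grab_frame('wrist');cv2.imwrite("pics/w9.png",I)
cv2.imwrite("pics/w9b.png",cv2.convertScaleAbs(I,alpha=1.5))
```

```text
[ 0.50808933 -0.19162991  0.18547376] [ 0.99999482 -0.0015378   0.0024636   0.00139027] [-0.53303312 -0.13675073  0.0685198 ] 0.1971692337178654 (array([ 0.0035, -0.0063, -0.0039]), array([-0.0007, -0.0162,  0.2715]))
```

View pics/w9b.png

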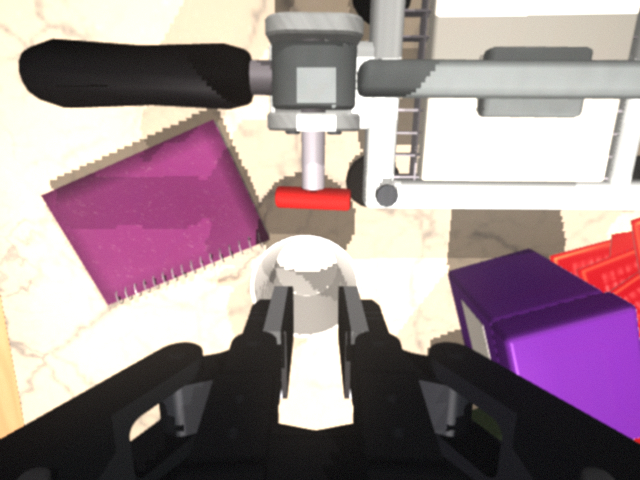

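Run:
```python
from h import *
v=np.load('w9st.npy');C=cam('wrist',dict(tcp_pos=v[:3],tcp_rot=v[3:]))
print(plane(C,[(275,198),(350,200),(312,199)],.099).round(4), plane(C,[(313,130)],.122))
```

```text
[[ 0.4879 -0.1623  0.099 ]
 [ 0.5272 -0.1635  0.099 ]
 [ 0.5073 -0.1629  0.099 ]] [[ 0.50795807 -0.12743171  0.122     ]]
```

Request:
servo_tool(
  series=[
    [0,0,0,0,0.01,0.1,0],
    [0,0,0,0,0.01,0.2,0],
    [0,0,0,0,0.01,0.272,0],
    [0,0,0,0,0.01,0.272,0],
    [0,0,0,0,-0.02,0.272,0],
    [0,0,0,0,-0.04,0.272,0],
    [0,0,0,0,-0.06,0.272,0],
    [0,0,0,0,-0.08,0.272,0],
    [0,0,0,0,-0.1,0.272,0],
    [0,0,0,0,-0.115,0.272,0],
    [0,0,0,0,-0.125,0.272,0],
    [0,0,0,0,-0.125,0.272,0],
  ],
)

```text
clock: 14.0
tcp_pos: [0.5091, -0.1534, 0.1051]
tcp_rot: [1.0, -0.001, 0.003, 0.002]
contact_force: [-0.5, -1.4, 1.0]
finger_gap: -0.004
```

Run:
```python
from h import *
s=manip.sense();print(s['tcp_pos'],s['tcp_rot'],s['contact_force'],s['finger_gap'])
np.save('w10st.npy',np.r_[s['tcp_pos'],s['tcp_rot']])
I=grab_frame('wrist');cv2.imwrite("pics/w10.png",I)
cv2.imwrite("pics/c10.png",cv2.convertScaleAbs(cv2.resize(I[0:400,170:470],None,fx=1.5,fy=1.5,interpolation=cv2.INTER_CUBIC),alpha=1.8))
```

```text
[ 0.50913283 -0.15344499  0.10507685] [ 0.99999123 -0.00135058  0.00347609  0.00190683] [-0.49549359 -1.40954025  1.02196752] -0.003554252931970069
```

View pics/c10.png

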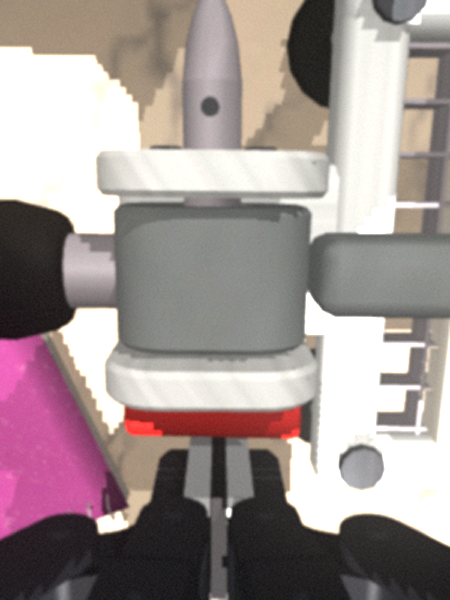

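Request:
servo_tool(
  series=[
    [0,0,0,0,-0.004,0,0],
    [0,0,0,0,-0.008,0,0],
    [0,0,0,0,-0.012,0,0],
    [0,0,0,0,-0.015,0,0],
  ],
)

```text
clock: 14.45
tcp_pos: [0.509, -0.1503, 0.105]
tcp_rot: [1.0, -0.001, 0.003, 0.003]
contact_force: [-4.4, -22.0, 1.5]
finger_gap: -0.002
```

Request:
servo_tool(
  series=[
    [0,0,0,0,-0.013,0,0],
    [0,0,0,0,0,0,0],
    [0,0,0,0,0.05,0,0],
    [0,0,0,0,0.12,0,0],
    [0,0,0,0,0.15,-0.1,0],
    [0,0,0,0,0.15,-0.22,0],
    [0,0,0,0,0.15,-0.3,0],
    [0,0,0,0,0.15,-0.3,0],
  ],
)

```text
clock: 15.25
tcp_pos: [0.5096, -0.1956, 0.1985]
tcp_rot: [1.0, -0.001, 0.006, 0.004]
contact_force: [-0.4, -0.2, -0.1]
finger_gap: -0.001
```

Run:
```python
from h import *
s=manip.sense();print(s['tcp_pos'],s['contact_force'])
np.save('w11st.npy',np.r_[s['tcp_pos'],s['tcp_rot']])
I=grab_frame('wrist');cv2.imwrite("pics/w11.png",I)
cv2.imwrite("pics/c11.png",cv2.convertScaleAbs(cv2.resize(I[0:260,190:450],None,fx=2.3,fy=2.3,interpolation=cv2.INTER_CUBIC),alpha=1.5))
S=grab_frame('side');cv2.imwrite("pics/s11.png",cv2.resize(S[100:300,220:420],None,fx=3,fy=3))
t=grab_frame('top');cv2.imwrite("pics/t11.png",t)
```

```text
[ 0.50962101 -0.19563424  0.19853946] [-0.35761842 -0.15736224 -0.06359256]
```

View pics/c11.png

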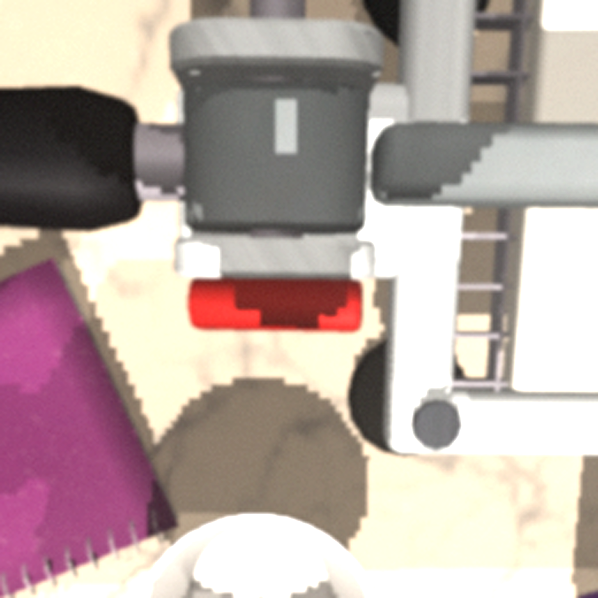

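View pics/s11.png

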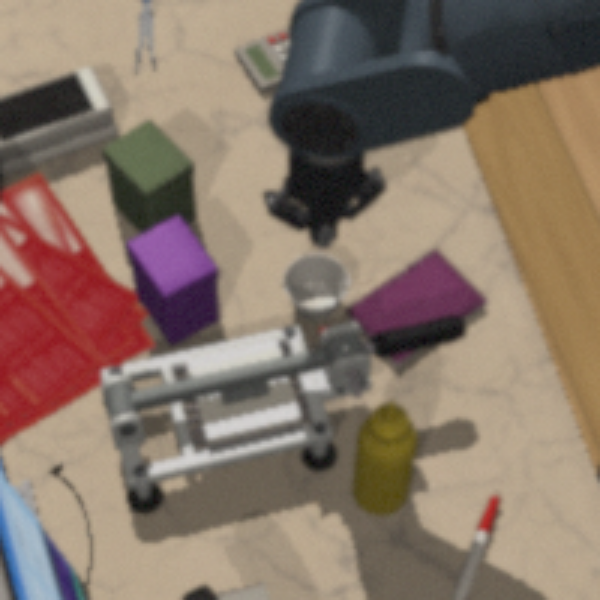

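View pics/t11.png

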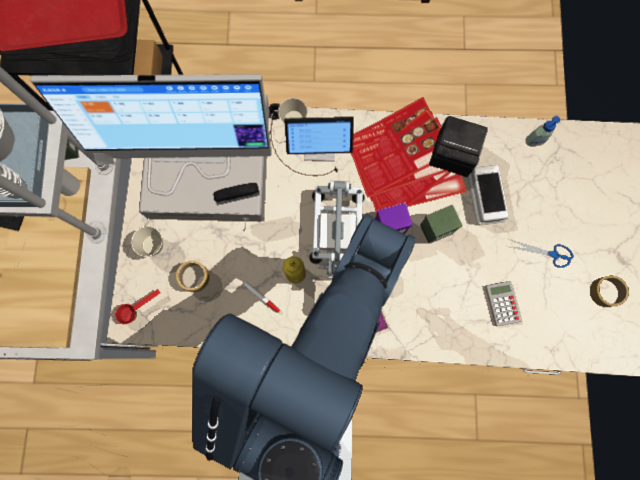

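Run:
```python
from h import *
v=np.load('w11st.npy');C=cam('wrist',dict(tcp_pos=v[:3],tcp_rot=v[3:]))
c=lambda x,y:(190+(x+.5)/2.3-.5,(y+.5)/2.3-.5)
print('bar c, ends',plane(C,[c(275,304),c(190,302),c(360,306)],.0985).round(4),'rear edge(mid-z)',plane(C,[c(275,330)],.0985))
print('cheek outer top',plane(C,[c(275,277)],.122),'far cheek outer',plane(C,[c(275,22)],.122))
```

```text
bar c, ends [[ 0.5081 -0.1338  0.0985]
 [ 0.4885 -0.1333  0.0985]
 [ 0.5278 -0.1343  0.0985]] rear edge(mid-z) [[ 0.50806128 -0.13964854  0.0985    ]]
cheek outer top [[ 0.50817184 -0.12765637  0.122     ]] far cheek outer [[ 0.50845904 -0.08091407  0.122     ]]
```

```bash
python3 -c "
from rig import manip
print(manip.sign_off())"
```

```text
the job is handed in; nothing more can be done
None
```

The chip cutter is locked for the night, and I handed the job in at about 15.4 s. The hand-in reports no verdict, so the result rests on my own checks.

**What I did**
- I pressed the lever down with closed fingers until it met its stop. The force rose to about 44 N.
- I picked the T-handled pin up by its shank and turned it a quarter turn. I then slid it from the white-cup side through the cheek, the lever and the other cheek, with almost no force.
- I let go and pushed the crossbar against the bracket, where it met about 22 N. Then I backed the arm off clear.

**Last checks**
- **Pin position:** the wrist picture puts the crossbar centre at y = -0.134 m. That places the pin's origin within about 1 mm of the middle of the bracket along the hole. I did not measure the pin's height in the hole. With 3 mm of clearance it should rest up to about 1.5 mm low.
- **Lever:** in the last side and wrist pictures it is still level between the cheeks. I did not measure its angle.
- **Other things:** the bottle, cup, purple tin and green tin stand as before in the side and wrist pictures. In the last top view the arm hid the white cup and most of the order pad. I compared these by eye only.
- **Robot:** it touches nothing, with contact forces under 0.5 N.

**One oddity:** while holding the 12 mm shank, the gripper read an opening of about 9 mm. The pin did not slip in the hand.

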